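# Seat the second guide post in the die base

### The job

The die base on the bench is missing its second guide post. Take the longer of the two loose posts out of the wooden holder, find the plain bore hidden under the round opening of the keeper plate, and press the post straight in, pushing the friction plug ahead of it, until it is fully home with its top level with the post already fitted; then let go. Leave the shorter post standing in the holder and do not disturb the other things on the bench.

Things in the scene. Friction and masses are not known exactly. Their poses are not given: they have to be found in the camera images.
- long_post_center (a point): the longer loose guide post: a plain steel cylinder 24 mm in diameter and 120 mm long, flat ends, about 0.25 kg; the point is on its axis half-way up (60 mm from either end); z is its axis, up. It stands upright in one of the two pockets of the wooden holder, 25 mm deep in it, so 95 mm is exposed
- short_post_center (a point): the shorter loose post, to be left where it stands: same 24 mm diameter, 85 mm long; the point is on its axis half-way up (42.5 mm from either end). It stands in the other pocket, 75 mm from the longer one, with 60 mm exposed
- holder: wooden block holder, 130 x 56 x 45 mm (x, y, z), fixed to the bench; origin under its centre; two round pockets 27 mm in diameter, 25 mm deep, at x = +37.5 and -37.5 mm; which post is in which pocket varies
- die_base: lower half of a die set, fixed to the bench: dark steel block (a fixed open carton with 250 mm walls stands to its left) 150 x 96 mm (x, y), 56 mm high, with an 84 x 84 mm steel keeper plate, 12 mm thick, on the half nearer the robot (its top is 68 mm above the bench) with a round opening 40 mm in diameter; the fitted post stands at the other end. Origin under its centre at bench height, z up
- opening (a point): centre of the keeper plate's 40 mm opening, at the plate's upper face (68 mm above the bench); axes as the die base's. 12 mm below it lies the flat top of a steel block with one plain unchamfered blind bore, 26.6 mm wide. The block is locked off-centre: the bore's axis is up to 4 mm off in x and up to 4 mm off in y (these axes) and must be found by touch: off the bore a post stops on the flat top
- fellow_top (a point): centre of the top of the guide post already fitted in the die base, 24 mm in diameter, 140 mm above the bench: the height at which the other post's top must end; 80 mm away from the opening horizontally
- bush_tin: grey tin of bushes 74 mm in diameter, 54 mm high, loose bystander; origin under its centre
- disc_stack_a: stack of pressed mesh discs 102 mm across, 19 mm high, loose bystander; origin under its centre
- home (a point): point below the centre of the opening at the height (20 mm above the bench, 48 mm below the opening) where the post's foot ends when fully home; like the opening's centre it is not on the bore's true axis. 12 mm above it the foot first meets a plug in the bore, held by about 11 N of friction, that does not spring back and must be pushed down those 12 mm to a hard stop
Not all that is in view belongs to the job. What is shaped like the part that bears short_post_center but green is not meant.

How it is judged (in metres and radians):
At the end, for the whole second after the job is handed in: The longer post stands upright (within 0.08 rad) in the bore, its axis within 12 mm of the opening's centre, pressed home so that its top is at most 3.5 mm above the fitted post's, at rest; the shorter post still stands in the holder within 15 mm of where it was (z of long_post_center in the frame of opening below 0.0155 m and horizontal distance between long_post_center and opening below 0.012 m and angle between long_post_center's own z axis and vertical below 0.08 rad and linear speed of long_post below 0.02 m/s and angle between short_post_center's own z axis and vertical below 0.2 rad and distance of short_post_center from where it was at the start of the episode below 0.015 m); the robot touches nothing.
It fails at once if a bystander on the bench is pushed more than 20 mm (distance of any of bush_tin, disc_stack_a from where it was at the start of the episode above 0.02 m).
It fails at once if the shorter post is pulled out of the holder (distance of short_post_center from where it was at the start of the episode above 0.03 m).
It also fails if it takes over 64 s, if anything falls off the work surface, if the arm or the gripper's body presses on something with over 40 N, if the wrist force passes 120 N, or if a joint passes its speed limit or range.

### The arm

A 7-joint arm with a two-finger parallel gripper is mounted at the origin on a cart in front of the work surface, level with it; the furniture and walls round the work are solid. World frame = base frame: x ahead of the robot, y to its left, z up, the work surface at z = 0. Lengths are in m, angles in degrees, forces in N, time in s.
With the tool pointing down it reaches from about 0.425 to 1.025 m from the base axis. Payload 9.4 kg.
Tool frame: the origin (TCP) lies between the finger pads; the fingertips stand 25 mm ahead of it and the grasp point (between the pads) lies 6 mm ahead of it; z points along the fingers, y is the direction in which the jaws open and shut (so a half turn about z gives the same grasp; the last joint's range is limited). The gripper opens to 85 mm and grips with 20 to 120 N. Pads are 22 mm wide; open, the fingers measure 114 mm over their backs; the gripper's body (76 mm by 85 mm) begins 54 mm behind the grasp point. The pads swing forward as they close: fully open they stand 13 mm farther back than shut.
Start: joints at [71.465, 34.337, -0.143, 91.639, 0.103, 54.024, -4.572], TCP at [0.177, -0.703, 0.256] pointing down, gripper open.
Joint ranges: [-147.43, 147.43], [-19.82, 112.94], [-74.19, 73.91], [6.32, 146.72], [-59.91, 239.91], [6.04, 106.73], [-150.56, 150.56]. Speed limits (degrees/s): [127.2, 127.2, 172.46, 172.46, 180, 180, 180].

### API

Orientations are given as a 3x3 rotation matrix whose columns are the frame's x, y, z axes.
In Python, from rig import get_state, get_image, job_done gives the robot as it stands. The module is installed in compiled form; this text tells all that it offers.
- The arm moves only by the tool jog_arm, never from a script. Its argument "targets" is a list of rows, each a list of 3 entries, a list of its own where there are three numbers: the shift along the world's x, y, z in m, then the turn, a rotation vector about the world's x, y, z in degrees, then the opening, from 0 (shut) to 1 (fully open). A call has 1 to 20 rows; each row is the pose to reach, as a shift and turn from the pose commanded when the call began; what a row does not reach only later rows make up. A row lasts 1/8 s, in which the tool goes at most 62.5 mm and 10.7 degrees, less where a joint would pass 70% of its speed; a pose out of reach is approached as far as the arm can. A call with a gripper value outside its range is refused whole. The fingers move at their own pace and stop on an object; "squeeze" is the grip in N (left out, the last holds). Time passes only in rows, so rows that repeat a pose let the fingers close. It gives the time, the measured TCP pose, the force and the opening at its end, in the units of the state.
- get_state(): the state, without advancing time (a new reading comes with each control period).
- get_image(name): name is "scene" or "top" or "wrist"; returns a dict with "color" (384x512x3 uint8, red, green, blue), "K" (3x3 intrinsics, pixels), "rvec" (rotation vector, rad) and "tvec" (3), from world to camera coordinates, as OpenCV has them. Camera axes: x right, y down, z forward; pixel columns grow to the right and rows downward; lengths in m; the calibration is good to about 2 mm. A picture is of the moment at which its call begins. There is no depth.
- job_done(): hands the job in, once; it reports no verdict.
The state is a dict: "t": time; "joint_pos": joint angles; "joint_velocities": joint speeds; "joint_efforts": joint torques, N m; "position": TCP position; "eef_rot": TCP orientation; "force": force on the tool from outside, world axes, zero at the start; "wrist_torque": the same for the moment, N m; "width": finger opening in m.
Only numpy, scipy, OpenCV 4.12 (cv2) and the standard library are available. Lean on these libraries where they do the work, as an engineer would, in place of code of your own. Each camera call takes 0.05 s, during which the arm holds its last target. There are 200 camera calls.

## Working session

There is one attempt and no reset: what is moved stays moved. The work goes in short steps, Python scripts to look and compute and a tool call to move; the robot and the scene stay as the last step left them, time stands still between calls to the robot, and variables do not carry over. Pictures are saved under pics/ and viewed, about 8 in all and at most 12, crops included, and the job is handed in when it is done.

Besides the shell and the picture viewer there is one more tool, called after "Emit:" by a JSON object that holds its "method" and its "body", one argument or row to a line. jog_arm: Moves the arm, as the interface text tells. Its arguments: {"type":"object","properties":{"targets":{"type":"array","items":{"type":"array"}},"squeeze":{"type":"number"}},"required":["targets"]}

```bash
mkdir -p pics; cat > h.py <<'E'
import numpy as np, cv2
from rig import get_state, get_image
def grab(n,f):
    d=get_image(n); cv2.imwrite('pics/'+f+'.png',cv2.cvtColor(d['color'],cv2.COLOR_RGB2BGR)); np.savez('pics/'+f+'.npz',**d); return d
def load(f): return np.load('pics/'+f+'.npz')
def ray(d,u,v):
    R=cv2.Rodrigues(np.array(d['rvec'],float))[0]; t=np.array(d['tvec'],float).ravel()
    return -R.T@t, R.T@np.linalg.inv(d['K'])@np.array([u,v,1.])
def onz(d,u,v,z):
    c,r=ray(d,u,v); return c+r*(z-c[2])/r[2]
def proj(d,p):
    return cv2.projectPoints(np.array(p,float).reshape(-1,3),np.array(d['rvec'],float),np.array(d['tvec'],float),d['K'],None)[0].reshape(-1,2)
E
python3 - <<'E'
from h import *
s=get_state(); print({k:np.round(v,3).tolist() for k,v in s.items()})
a=grab('scene','s0');b=grab('top','t0')
for d in(a,b): print(ray(d,256,192))
cv2.imwrite('pics/both.png',cv2.resize(np.vstack([cv2.imread('pics/s0.png'),cv2.imread('pics/t0.png')]),None,fx=.78,fy=.78))
E
```

```text
{'t': 0.0, 'joint_pos': [71.466, 34.384, -0.146, 91.681, 0.104, 54.024, -4.574], 'joint_velocities': [-0.103, 0.007, -0.01, 0.029, 0.063, -0.002, 0.02], 'joint_efforts': [-0.001, -77.647, 1.564, -25.801, 0.012, 0.009, 0.0], 'position': [0.177, -0.703, 0.255], 'eef_rot': [[0.97, 0.244, -0.001], [0.244, -0.97, 0.001], [-0.0, -0.002, -1.0]], 'force': [-0.773, -0.519, 0.697], 'wrist_torque': [0.018, -0.046, 0.022], 'width': 0.085}
(array([ 0.06273205, -1.03756471,  0.52215176]), array([ 0.39097521,  0.81775124, -0.42248892]))
(array([ 0.26676217, -0.28650799,  1.06756311]), array([ 0.17827679, -0.01283074, -0.98393587]))
```

View pics/s0.png

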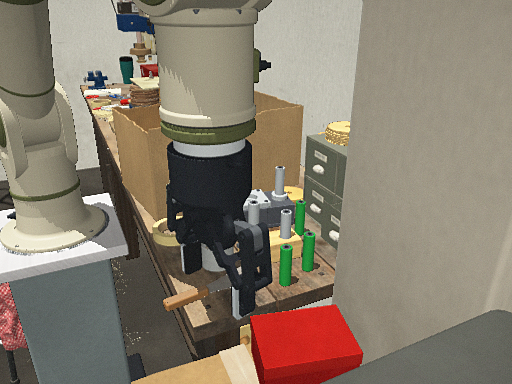

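View pics/t0.png

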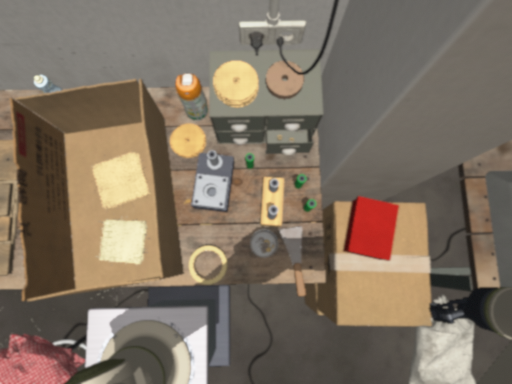

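Scene: the gripper hides part of the bench; the grey posts show at about (254,205), (286,222) and (280,180, fitted), with green decoys at (300,217), (308,250) and (286,265). Top: the die base is at (212,185) with its opening near (210,190) and the fitted post at (213,158). The holder is at (273,200) with grey posts at (274,186) and (273,211), and the greens are at (250,160), (300,180) and (311,204). The tin is at (264,241) and the mesh discs at (187,140). I'll zoom in to choose.

```bash
python3 - <<'E'
from h import *
t=cv2.imread('pics/t0.png')[130:270,175:325]; s=cv2.imread('pics/s0.png')[160:300,235:335]
cv2.imwrite('pics/c1.png',np.hstack([cv2.resize(t,(450,420),interpolation=cv2.INTER_CUBIC),cv2.resize(s,(300,420),interpolation=cv2.INTER_CUBIC)]))
E
```

```text
(no output)
```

View pics/c1.png

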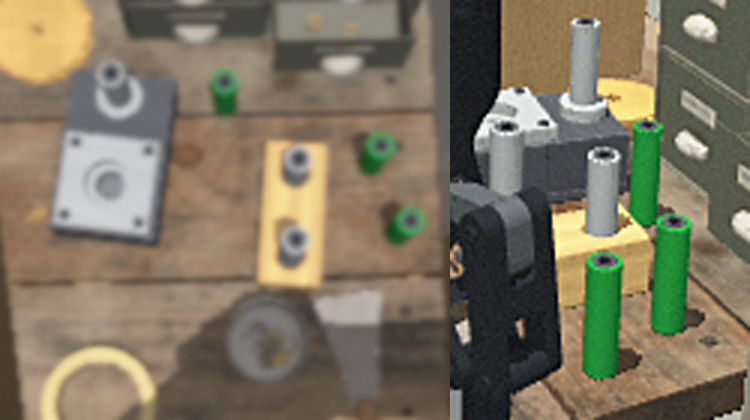

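The crop shows both grey posts in the holder, the greens clearly apart from it, and the plate opening. Next I triangulate the top heights to tell long from short.

```bash
python3 - <<'E'
from h import *
S=load('s0');T=load('t0')
def tri(a,b):
    c1,r1=ray(T,*a);c2,r2=ray(S,*b)
    A=np.stack([r1,-r2],1);k=np.linalg.lstsq(A,c2-c1,rcond=None)[0]
    p,q=c1+k[0]*r1,c2+k[1]*r2
    return (p+q)/2,np.linalg.norm(p-q)
for n,a,b in [('near',(272.3,207),(254,202.7)),('far',(274,181),(286,211.7)),('fellow',(211.7,154),(280,167.3))]: print(n,tri(a,b))
for n,a in [('near',(272.3,207)),('far',(274,181))]:
    for z in(.14,.105): print(n,z,onz(T,*a,z), proj(S,onz(T,*a,z)))
print('fellow',onz(T,211.7,154,.14)); o=onz(T,210.8,190.5,.068);print('open',o)
print('tin',onz(T,263,242,.054),'disc',onz(T,187,140,.02),'holder corners',[onz(T,*p,.045) for p in((263.5,177.5),(284,177.5),(282,226),(261,224))])
E
```

```text
near (array([ 0.39519815, -0.33733684,  0.13656291]), np.float64(0.0039047626361525738))
far (array([ 0.467916  , -0.34562041,  0.10335014]), np.float64(0.003296890313373565))
fellow (array([ 0.53469872, -0.188916  ,  0.13917755]), np.float64(4.2005184758192396e-05))
near 0.14 [ 0.39656074 -0.33785325  0.14      ] [[255.63021737 201.04831248]]
near 0.105 [ 0.40145846 -0.33979068  0.105     ] [[258.01485599 215.81040353]]
far 0.14 [ 0.46175973 -0.34401754  0.14      ] [[284.49820842 196.56138801]]
far 0.105 [ 0.46911763 -0.34618756  0.105     ] [[287.38488302 210.87962859]]
fellow [ 0.53444135 -0.18899457  0.14      ]
open [ 0.45434604 -0.17901194  0.068     ]
tin [ 0.31589278 -0.31530045  0.054     ] disc [ 0.61205507 -0.10558373  0.02      ] holder corners [array([ 0.49213381, -0.32133708,  0.045     ]), array([ 0.4910165 , -0.37770672,  0.045     ]), array([ 0.35788353, -0.36763506,  0.045     ]), array([ 0.36439745, -0.31138416,  0.045     ])]
```

```bash
python3 - <<'E'
from h import *
S=load('s0');T=load('t0')
def mask(d):
    c=d['color'].astype(int); m=((c[...,0]>150)&(c[...,1]<60)&(c[...,2]<60)).astype(np.uint8)
    k=max(cv2.findContours(m,0,2)[0],key=cv2.contourArea); return k.reshape(-1,2)
kt=mask(T);ks=mask(S)
print(cv2.boxPoints(cv2.minAreaRect(kt)).round(), cv2.approxPolyDP(ks,5,True).reshape(-1,2).tolist())
for z in (0,.1,.2,.25): print(z,proj(S,[onz(T,*p,z) for p in cv2.boxPoints(cv2.minAreaRect(kt))]).round().tolist(), onz(T,*cv2.boxPoints(cv2.minAreaRect(kt))[0],z).round(3))
print('tcp in top',proj(T,[.177,-.703,.255]), 'wall', [onz(T,u,v,0).round(3) for u,v in((183,272),(176,190),(165,115))],[onz(T,u,v,.25).round(3) for u,v in((165,270),(152,185))])
print('box',[onz(T,u,v,.15).round(3) for u,v in((333,200),(430,203),(430,325),(333,322))])
E
```

```text
[[348. 252.]
 [358. 196.]
 [398. 203.]
 [388. 259.]] [[362, 352], [335, 305], [250, 316], [266, 369], [307, 369], [334, 357], [355, 364]]
0 [[250.0, 338.0], [339.0, 324.0], [371.0, 376.0], [268.0, 393.0]] [ 0.285 -0.551  0.   ]
0.1 [[243.0, 282.0], [327.0, 271.0], [354.0, 312.0], [258.0, 324.0]] [ 0.284 -0.526  0.1  ]
0.2 [[235.0, 222.0], [313.0, 214.0], [337.0, 244.0], [248.0, 253.0]] [ 0.282 -0.502  0.2  ]
0.25 [[231.0, 190.0], [306.0, 184.0], [328.0, 209.0], [243.0, 216.0]] [ 0.281 -0.489  0.25 ]
tcp in top [[455.31602137 301.21810998]] wall [array([ 0.242, -0.096,  0.   ]), array([ 0.471, -0.073,  0.   ]), array([ 0.697, -0.036,  0.   ])] [array([ 0.252, -0.103,  0.25 ]), array([ 0.435, -0.07 ,  0.25 ])]
box [array([ 0.409, -0.486,  0.15 ]), array([ 0.397, -0.722,  0.15 ]), array([ 0.114, -0.692,  0.15 ]), array([ 0.125, -0.469,  0.15 ])]
```

Near post (px 272,207; top z≈0.137) is the long one, and the far post (top z≈0.103) is the short one. The red box tops out near z≈0.03, so the way is clear. I'll move above the long post with the jaws across the row.

Emit:
{"method": "jog_arm", "body": {
  "targets": [
    [[0.01,0.02,0],[0,0,-3],1],
    [[0.035,0.06,0],[0,0,-6],1],
    [[0.06,0.1,0],[0,0,-9],1],
    [[0.085,0.14,0],[0,0,-12],1],
    [[0.11,0.18,0],[0,0,-15],1],
    [[0.135,0.22,0],[0,0,-18],1],
    [[0.16,0.26,0],[0,0,-20],1],
    [[0.185,0.3,0],[0,0,-20],1],
    [[0.205,0.335,0],[0,0,-20],1],
    [[0.215,0.36,0],[0,0,-20],1],
    [[0.219,0.365,0],[0,0,-20],1],
    [[0.219,0.365,0],[0,0,-20],1],
    [[0.219,0.365,0],[0,0,-20],1]
  ],
  "squeeze": 60
}}

```text
t: 1.72
position: [0.3955, -0.3392, 0.2562]
eef_rot: [[0.995, -0.104, -0.0], [-0.104, -0.995, -0.0], [-0.0, 0.0, -1.0]]
force: [0.0, -0.4, -0.1]
width: 0.0853
```

```bash
python3 - <<'E'
from h import *
s=get_state(); print({k:np.round(v,3).tolist() for k,v in s.items() if k!='joint_efforts'})
a=grab('wrist','w1');b=grab('scene','s1')
print(ray(a,256,192),proj(a,[.396,-.338,.14]),proj(b,[.396,-.338,.14]))
cv2.imwrite('pics/c2.png',np.hstack([cv2.imread('pics/w1.png'),cv2.imread('pics/s1.png')[:,150:400]]))
E
```

```text
{'t': 1.725, 'joint_pos': [31.653, 20.422, 3.605, 118.387, -1.861, 41.24, -59.523], 'joint_velocities': [0.352, 0.016, -0.116, 0.059, -0.061, -0.033, -0.157], 'position': [0.396, -0.339, 0.256], 'eef_rot': [[0.995, -0.104, -0.0], [-0.104, -0.995, -0.0], [-0.0, 0.0, -1.0]], 'force': [0.004, -0.448, -0.059], 'wrist_torque': [-0.087, -0.043, -0.004], 'width': 0.085}
(array([ 0.47648239, -0.34753127,  0.37354469]), array([-0.32329992,  0.03747651, -0.94564064])) [[255.77561089 192.67915075]] [[255.41689109 201.12642456]]
```

View pics/c2.png

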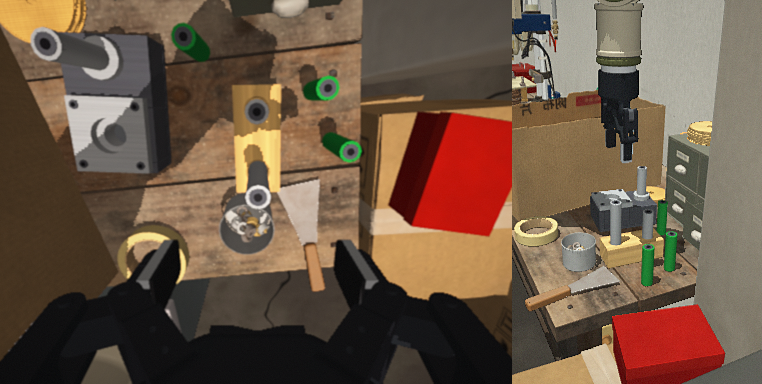

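Wrist view: the long post's top is at (258,197), the short one's at (256,110), the opening at (110,135) and the fitted post's top at (45,44). The scene view confirms that the near post is the taller. I'll zoom in on the opening.

```bash
python3 - <<'E'
from h import *
W=load('w1')
for n,p,z in (('long',(258,197),.14),('short',(256,110),.105),('fellow',(45,44),.14),('open',(110,135),.068)): print(n,onz(W,*p,z).round(4))
i=cv2.imread('pics/w1.png')
a=cv2.resize(i[110:162,80:145],(520,416),interpolation=cv2.INTER_CUBIC)
b=cv2.resize(i[180:215,240:275],(280,280),interpolation=cv2.INTER_CUBIC)
c=np.zeros((416,280,3),np.uint8);c[:280]=b
cv2.imwrite('pics/c3.png',cv2.convertScaleAbs(np.hstack([a,c]),alpha=1.4))
E
```

```text
long [ 0.3916 -0.3396  0.14  ]
short [ 0.4676 -0.3457  0.105 ]
fellow [ 0.535  -0.1877  0.14  ]
open [ 0.4567 -0.1791  0.068 ]
```

View pics/c3.png

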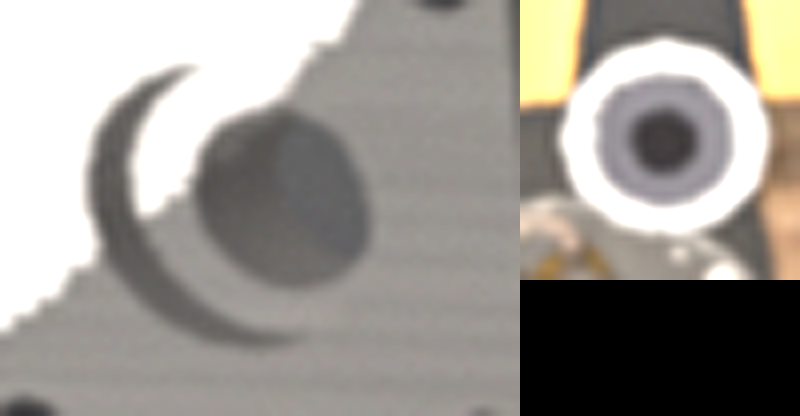

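The opening shows the dark bore at about (115,135) px, but it is partly cut off by the plate edge. I'll look from straight above, since the clock allows it.

Emit:
{"method": "jog_arm", "body": {
  "targets": [
    [[0,0.02,0],[0,0,0],1],
    [[0,0.06,0],[0,0,0],1],
    [[0,0.1,0],[0,0,0],1],
    [[0.002,0.135,0],[0,0,0],1],
    [[0.004,0.155,0],[0,0,0],1],
    [[0.004,0.16,0],[0,0,0],1],
    [[0.004,0.16,0],[0,0,0],1],
    [[0.004,0.16,0],[0,0,0],1]
  ]
}}

```text
t: 2.82
position: [0.4, -0.1788, 0.2563]
eef_rot: [[0.995, -0.103, -0.0], [-0.103, -0.995, -0.0], [-0.0, 0.0, -1.0]]
force: [0.4, -0.2, 0.3]
width: 0.0857
```

```bash
python3 - <<'E'
from h import *
s=get_state(); print({k:np.round(v,3).tolist() for k,v in s.items() if k in('t','position','force','joint_pos')})
W=grab('wrist','w2')
p=proj(W,[[.4567,-.1791,.068],[.535,-.188,.14]]);print(ray(W,256,192)[0],p)
u,v=p[0].astype(int);i=cv2.imread('pics/w2.png');u0,v0=u-45,max(0,v-40)
a=cv2.resize(i[v0:v0+80,u0:u0+90],None,fx=7,fy=7,interpolation=cv2.INTER_CUBIC);print(u0,v0,a.shape)
cv2.imwrite('pics/c4.png',cv2.convertScaleAbs(a,alpha=1.3))
E
```

```text
{'t': 2.825, 'joint_pos': [15.43, 14.801, 1.512, 127.796, -0.614, 37.408, -78.548], 'position': [0.4, -0.179, 0.256], 'force': [0.398, -0.233, 0.278]}
[ 0.48093523 -0.18707703  0.37361993] [[252.12732354 123.82919554]
 [250.85752769  26.03748125]]
207 83 (560, 630, 3)
```

View pics/c4.png

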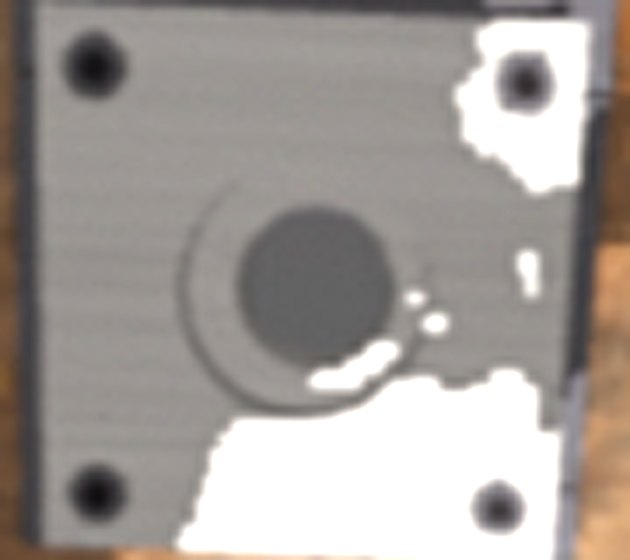

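The bore is plainly visible: centre at about crop (317,287), i.e. px (252.3,124). The opening's centre is near crop (305,287). Now a numerical fit.

```bash
python3 - <<'E'
from h import *
W=load('w2');g=cv2.cvtColor(W['color'],cv2.COLOR_RGB2GRAY)
print(g[124,225:280].tolist())
c=cv2.resize(g[100:150,227:277],None,fx=8,fy=8,interpolation=cv2.INTER_CUBIC)
for th in (88,95,102):
    m=(cv2.GaussianBlur(c,(0,0),3)<th).astype(np.uint8)
    for k in cv2.findContours(m,0,1)[0]:
        if cv2.contourArea(k)>8000:
            (x,y),ax,_=cv2.fitEllipse(k);u,v=(x+.5)/8-.5+227,(y+.5)/8-.5+100
            print(th,u,v,np.array(ax)/8,onz(W,u,v,.056).round(4))
sc=[onz(W,x/7+207,y/7+83,.068) for x,y in((95,65),(525,83),(98,492),(498,508))];print(np.round(sc,4),np.mean(sc,0).round(4))
W=load('w1');print('long',onz(W,240+665/8-80+0-.5+ -0,180+138/8-.5,.14) if 0 else onz(W,240+(665-520)/8-.5,180+138/8-.5,.14))
E
```

```text
[113, 114, 112, 113, 112, 114, 110, 97, 97, 113, 119, 119, 119, 120, 118, 101, 79, 71, 73, 75, 77, 75, 75, 76, 76, 75, 76, 76, 75, 75, 76, 76, 75, 76, 75, 75, 74, 74, 93, 118, 140, 146, 125, 109, 111, 116, 115, 115, 115, 114, 116, 116, 115, 117, 114]
88 251.58619689941406 123.47986793518066 [21.68210411 21.87783432] [ 0.4562 -0.1782  0.056 ]
95 251.56131172180176 123.44414710998535 [22.28680611 22.63871384] [ 0.4562 -0.1782  0.056 ]
102 251.5343723297119 123.40373992919922 [22.85077477 23.40453911] [ 0.4563 -0.1782  0.056 ]
[[ 0.493  -0.149   0.068 ]
 [ 0.4836 -0.2144  0.068 ]
 [ 0.4276 -0.1399  0.068 ]
 [ 0.4181 -0.205   0.068 ]] [ 0.4556 -0.1771  0.068 ]
long [ 0.39184966 -0.3392825   0.14      ]
```

Now over the long post, straight down, and grip.

Emit:
{"method": "jog_arm", "body": {
  "targets": [
    [[0,-0.02,0],[0,0,0],1],
    [[-0.003,-0.06,0],[0,0,0],1],
    [[-0.006,-0.1,0],[0,0,0],1],
    [[-0.007,-0.14,0],[0,0,0],1],
    [[-0.007,-0.155,0],[0,0,0],1],
    [[-0.007,-0.16,0],[0,0,0],1],
    [[-0.007,-0.16,-0.01],[0,0,0],1],
    [[-0.007,-0.16,-0.03],[0,0,0],1],
    [[-0.007,-0.16,-0.05],[0,0,0],1],
    [[-0.007,-0.16,-0.07],[0,0,0],1],
    [[-0.007,-0.16,-0.09],[0,0,0],1],
    [[-0.007,-0.16,-0.11],[0,0,0],1],
    [[-0.007,-0.16,-0.125],[0,0,0],1],
    [[-0.007,-0.16,-0.133],[0,0,0],1],
    [[-0.007,-0.16,-0.135],[0,0,0],1],
    [[-0.007,-0.16,-0.135],[0,0,0],1]
  ]
}}

```text
t: 4.88
position: [0.3932, -0.3381, 0.1215]
eef_rot: [[0.995, -0.102, 0.0], [-0.102, -0.995, -0.0], [0.0, 0.0, -1.0]]
force: [0.1, 0.9, 0.2]
width: 0.0856
```

Emit:
{"method": "jog_arm", "body": {
  "targets": [
    [[0,0,0],[0,0,0],0.6],
    [[0,0,0],[0,0,0],0.3],
    [[0,0,0],[0,0,0],0.1],
    [[0,0,0],[0,0,0],0],
    [[0,0,0],[0,0,0],0],
    [[0,0,0],[0,0,0],0],
    [[0,0,0],[0,0,0],0]
  ],
  "squeeze": 80
}}

```text
t: 5.75
position: [0.3933, -0.3385, 0.1216]
eef_rot: [[0.995, -0.102, 0.001], [-0.102, -0.995, -0.001], [0.001, 0.001, -1.0]]
force: [-1.1, -0.7, 6.1]
width: 0.0225
```

```bash
python3 - <<'E'
from h import *
s=get_state(); print({k:np.round(v,4).tolist() for k,v in s.items() if k in('t','position','force','wrist_torque','width','eef_rot')})
grab('wrist','w3');grab('scene','s3')
cv2.imwrite('pics/c5.png',np.hstack([cv2.imread('pics/w3.png'),cv2.imread('pics/s3.png')[100:,150:400].repeat(1,0) if 0 else cv2.imread('pics/s3.png')[:,150:400]]))
E
```

```text
{'t': 5.75, 'position': [0.3933, -0.3385, 0.1216], 'eef_rot': [[0.9947, -0.1024, 0.0006], [-0.1024, -0.9947, -0.0007], [0.0006, 0.0006, -1.0]], 'force': [-1.1356, -0.7363, 6.0898], 'wrist_torque': [-0.3322, 0.2739, 0.0021], 'width': 0.0225}
```

Gripped at 22.5 mm. Lift straight out.

Emit:
{"method": "jog_arm", "body": {
  "targets": [
    [[0,0,0.003],[0,0,0],0],
    [[0,0,0.01],[0,0,0],0],
    [[0,0,0.022],[0,0,0],0],
    [[0,0,0.036],[0,0,0],0],
    [[0,0,0.05],[0,0,0],0],
    [[0,0,0.064],[0,0,0],0],
    [[0,0,0.074],[0,0,0],0],
    [[0,0,0.08],[0,0,0],0],
    [[0,0,0.08],[0,0,0],0],
    [[0,0,0.08],[0,0,0],0]
  ]
}}

```text
t: 7.1
position: [0.393, -0.3379, 0.2009]
eef_rot: [[0.995, -0.102, -0.001], [-0.102, -0.995, 0.0], [-0.001, -0.0, -1.0]]
force: [0.0, 0.7, -2.6]
width: 0.0226
```

```bash
python3 - <<'E'
from h import *
s=get_state(); print({k:np.round(v,4).tolist() for k,v in s.items() if k in('t','position','force','wrist_torque','width','eef_rot')})
grab('wrist','w4');grab('scene','s4')
cv2.imwrite('pics/c5.png',np.hstack([cv2.imread('pics/w4.png'),cv2.imread('pics/s4.png')[:,150:400]]))
E
```

```text
{'t': 7.1, 'position': [0.393, -0.3379, 0.2009], 'eef_rot': [[0.9948, -0.102, -0.0006], [-0.102, -0.9948, 0.0004], [-0.0006, -0.0003, -1.0]], 'force': [0.0196, 0.7103, -2.5904], 'wrist_torque': [-0.0211, 0.0195, -0.0611], 'width': 0.0226}
```

View pics/c5.png

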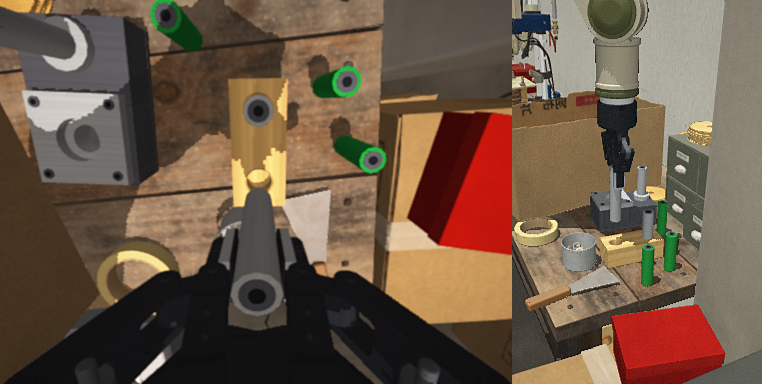

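The post is held upright: top at (257,295), foot near (260,187), weight reading 2.6 N, short post still standing at (257,110). I'll check the axis offset against the TCP.

```bash
python3 - <<'E'
from h import *
W=load('w4');s=get_state();R=np.array(s['eef_rot']);p=np.array(s['position'])
i=cv2.cvtColor(W['color'],cv2.COLOR_RGB2GRAY)
c=cv2.convertScaleAbs(cv2.resize(i[165:325,210:310],None,fx=4,fy=4,interpolation=cv2.INTER_CUBIC),alpha=1.3)
# predicted outlines for post on TCP axis
for z,r in ((p[2]+.0185,.012),(p[2]-.1015,.012)):
    a=np.linspace(0,6.28,60);q=np.c_[p[0]+r*np.cos(a),p[1]+r*np.sin(a),z+0*a]
    px=((proj(W,q)-[210,165]+.5)*4).astype(int);cv2.polylines(c,[px],True,255,1)
    print(z,proj(W,[p[0],p[1],z]))
cv2.imwrite('pics/c6.png',c)
print(onz(W,257,295,p[2]+.0185)-p)
E
```

```text
0.21933321696376282 [[257.41718809 292.53145939]]
0.09933321696376282 [[257.29292341 198.55954709]]
[-0.001308    0.00032183  0.0185    ]
```

View pics/c6.png

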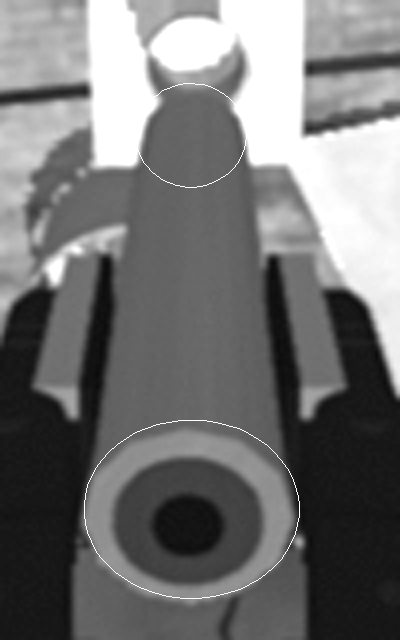

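The post's axis sits about 1.5–2 mm towards −x of the TCP and centred in y, seen with the same camera that saw the bore. So TCP target ≈ (0.458, −0.178).

Emit:
{"method": "jog_arm", "body": {
  "targets": [
    [[0,0.015,0],[0,0,0],0],
    [[0.005,0.04,0],[0,0,0],0],
    [[0.02,0.07,0],[0,0,0],0],
    [[0.035,0.1,0],[0,0,0],0],
    [[0.05,0.125,0],[0,0,0],0],
    [[0.06,0.145,0],[0,0,0],0],
    [[0.064,0.156,0],[0,0,0],0],
    [[0.065,0.16,0],[0,0,0],0],
    [[0.065,0.16,-0.008],[0,0,0],0],
    [[0.065,0.16,-0.018],[0,0,0],0],
    [[0.065,0.16,-0.025],[0,0,0],0],
    [[0.065,0.16,-0.027],[0,0,0],0],
    [[0.065,0.16,-0.027],[0,0,0],0],
    [[0.065,0.16,-0.027],[0,0,0],0]
  ]
}}

```text
t: 8.95
position: [0.4582, -0.1781, 0.1744]
eef_rot: [[0.995, -0.102, 0.0], [-0.102, -0.995, -0.0], [0.0, 0.0, -1.0]]
force: [-0.8, 1.3, -2.3]
width: 0.0225
```

```bash
python3 - <<'E'
from h import *
s=get_state(); print({k:np.round(v,4).tolist() for k,v in s.items() if k in('t','position','force','wrist_torque','eef_rot')})
W=grab('wrist','w5');p=s['position']
print(proj(W,[[.4562,-.1782,.056],[.4556,-.1771,.068],[p[0]-.0018,p[1],p[2]-.1015]]))
i=cv2.imread('pics/w5.png')
c=cv2.convertScaleAbs(cv2.resize(i[100:320,190:330],None,fx=2.7,fy=2.7,interpolation=cv2.INTER_CUBIC),alpha=1.3)
d=cv2.convertScaleAbs(cv2.resize(i[145:235,220:295],None,fx=5,fy=5,interpolation=cv2.INTER_CUBIC),alpha=1.5)
h=594;o=np.zeros((h,c.shape[1]+d.shape[1],3),np.uint8);o[:c.shape[0],:c.shape[1]]=c[:h];o[:d.shape[0],c.shape[1]:]=d
cv2.imwrite('pics/c7.png',o)
E
```

```text
{'t': 8.95, 'position': [0.4582, -0.1781, 0.1744], 'eef_rot': [[0.9948, -0.1022, 0.0003], [-0.1022, -0.9948, -0.0001], [0.0003, 0.0001, -1.0]], 'force': [-0.7938, 1.3081, -2.281], 'wrist_torque': [0.0011, -0.0106, 0.0048]}
[[257.4977733  194.37651558]
 [256.36014928 199.61549045]
 [257.43295835 200.60917494]]
```

View pics/c7.png

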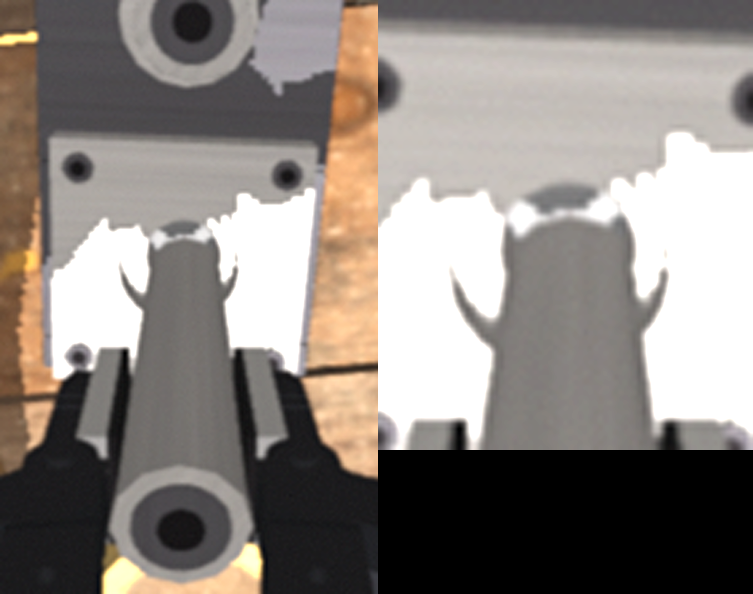

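Laterally aligned: the dark bore arc at the foot's far edge is symmetric. Lower gently to just past the flat-top level.

Emit:
{"method": "jog_arm", "body": {
  "targets": [
    [[0,0,-0.005],[0,0,0],0],
    [[0,0,-0.01],[0,0,0],0],
    [[0,0,-0.014],[0,0,0],0],
    [[0,0,-0.016],[0,0,0],0],
    [[0,0,-0.017],[0,0,0],0],
    [[0,0,-0.018],[0,0,0],0],
    [[0,0,-0.019],[0,0,0],0]
  ]
}}

```text
t: 9.88
position: [0.4582, -0.1781, 0.1553]
eef_rot: [[0.995, -0.102, 0.0], [-0.102, -0.995, -0.0], [0.0, 0.0, -1.0]]
force: [0.6, -0.2, -3.6]
width: 0.0223
```

Emit:
{"method": "jog_arm", "body": {
  "targets": [
    [[0,0,-0.001],[0,0,0],0],
    [[0,0,-0.002],[0,0,0],0],
    [[0,0,-0.003],[0,0,0],0],
    [[0,0,-0.004],[0,0,0],0],
    [[0,0,-0.005],[0,0,0],0],
    [[0,0,-0.006],[0,0,0],0]
  ]
}}

```text
t: 10.62
position: [0.4581, -0.178, 0.1492]
eef_rot: [[0.995, -0.102, -0.0], [-0.102, -0.995, 0.0], [-0.0, -0.0, -1.0]]
force: [-0.4, -0.0, -2.2]
width: 0.0222
```

The post is in the bore with no contact force. Continue down to near the plug.

Emit:
{"method": "jog_arm", "body": {
  "targets": [
    [[0,0,-0.002],[0,0,0],0],
    [[0,0,-0.004],[0,0,0],0],
    [[0,0,-0.006],[0,0,0],0],
    [[0,0,-0.008],[0,0,0],0],
    [[0,0,-0.01],[0,0,0],0],
    [[0,0,-0.012],[0,0,0],0],
    [[0,0,-0.014],[0,0,0],0],
    [[0,0,-0.016],[0,0,0],0],
    [[0,0,-0.018],[0,0,0],0],
    [[0,0,-0.018],[0,0,0],0]
  ]
}}

```text
t: 11.88
position: [0.4582, -0.1781, 0.1315]
eef_rot: [[0.995, -0.102, 0.0], [-0.102, -0.995, -0.0], [0.0, 0.0, -1.0]]
force: [-0.8, 1.2, 2.2]
width: 0.0221
```

Plug contact is starting. Press on.

Emit:
{"method": "jog_arm", "body": {
  "targets": [
    [[0,0,-0.0015],[0,0,0],0],
    [[0,0,-0.003],[0,0,0],0],
    [[0,0,-0.0045],[0,0,0],0],
    [[0,0,-0.006],[0,0,0],0],
    [[0,0,-0.0075],[0,0,0],0],
    [[0,0,-0.008],[0,0,0],0]
  ]
}}

```text
t: 12.62
position: [0.4583, -0.1781, 0.1237]
eef_rot: [[0.995, -0.102, 0.001], [-0.102, -0.995, -0.0], [0.001, 0.0, -1.0]]
force: [-1.1, -0.1, 7.9]
width: 0.0226
```

Emit:
{"method": "jog_arm", "body": {
  "targets": [
    [[0,0,-0.001],[0,0,0],0],
    [[0,0,-0.002],[0,0,0],0],
    [[0,0,-0.003],[0,0,0],0],
    [[0,0,-0.0035],[0,0,0],0],
    [[0,0,-0.004],[0,0,0],0]
  ]
}}

```text
t: 13.25
position: [0.4588, -0.1783, 0.1212]
eef_rot: [[0.995, -0.102, 0.002], [-0.102, -0.995, -0.0], [0.002, 0.0, -1.0]]
force: [-3.7, 2.4, 38.5]
width: 0.0222
```

Hard stop: the force rose to 38 N with the foot at ≈0.020. Relax, open and withdraw upward.

Emit:
{"method": "jog_arm", "body": {
  "targets": [
    [[0,0,0.001],[0,0,0],0],
    [[0,0,0.0015],[0,0,0],0],
    [[0,0,0.0015],[0,0,0],0.3],
    [[0,0,0.0015],[0,0,0],0.6],
    [[0,0,0.0015],[0,0,0],0.9],
    [[0,0,0.0015],[0,0,0],0.9],
    [[0,0,0.0015],[0,0,0],0.9],
    [[0,0,0.0015],[0,0,0],0.9],
    [[0,0,0.01],[0,0,0],0.9],
    [[0,0,0.03],[0,0,0],0.9],
    [[0,0,0.05],[0,0,0],0.9],
    [[0,0,0.07],[0,0,0],0.9],
    [[0,0,0.09],[0,0,0],0.9],
    [[0,0,0.11],[0,0,0],0.9],
    [[0,0,0.12],[0,0,0],0.9],
    [[0,0,0.12],[0,0,0],0.9]
  ]
}}

```text
t: 15.25
position: [0.4583, -0.1781, 0.2399]
eef_rot: [[0.995, -0.102, 0.001], [-0.102, -0.995, -0.0], [0.001, 0.0, -1.0]]
force: [-0.8, -0.2, 0.7]
width: 0.077
```

```bash
python3 - <<'E'
from h import *
s=get_state(); print({k:np.round(v,4).tolist() for k,v in s.items() if k in('t','position','force','width')})
W=grab('wrist','w6');S=grab('scene','s6')
a=cv2.imread('pics/w6.png');b=cv2.resize(cv2.imread('pics/s6.png')[155:300,215:325],(291,384),interpolation=cv2.INTER_CUBIC)
print(proj(S,[[.4562,-.1782,.14],[.535,-.188,.14],[.468,-.346,.105]]),proj(W,[[.4562,-.1782,.14],[.535,-.188,.14],[.468,-.346,.105]]))
cv2.imwrite('pics/c8.png',np.hstack([a,b])[:,:800])
E
```

```text
{'t': 15.25, 'position': [0.4583, -0.1781, 0.2399], 'force': [-0.8399, -0.2228, 0.6983], 'width': 0.077}
[[249.74580155 170.39811076]
 [279.93381315 166.85557303]
 [286.89280671 210.94324311]] [[257.58702891 201.69783486]
 [259.80141559 105.93636216]
 [430.5635186  160.34198405]]
```

View pics/c8.png

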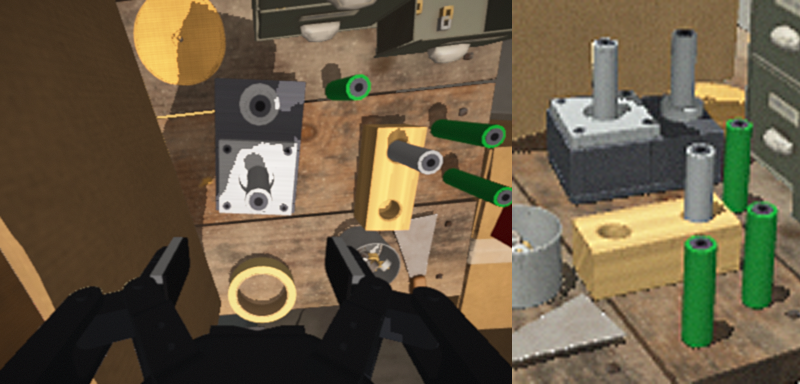

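The post stands in the bore: its scene top is at (250.5,171.6) against (249.7,170.4) predicted for z=0.140. The fitted post shows the same ~1 px shift, so they are level. The short post is still in the holder and the gripper is clear. Handing in.

```bash
python3 -c "
from rig import job_done; print(job_done())"
```

```text
the job is handed in; nothing more can be done
None
```

The longer post is pressed home in the die base, and I handed the job in at about 15 s of the 64 s allowed; the system gave no verdict.

- **Picking the post:** I compared the post tops in two camera views. The one nearer the robot was taller (about 0.137 m against 0.103 m), so I took that one. I ignored the green ones.
- **Finding the bore:** From straight above, the wrist camera could see the bore at about (0.456, −0.178). I corrected for the post sitting about 2 mm off-centre in the grip. It entered on the first try, so no search by touch was needed.
- **Pressing it in:** The plug resisted with roughly 8–10 N, then the force rose to 38 N at a hard stop. The post's foot was then at about 20 mm, the required depth. I eased off, opened the gripper and lifted clear.

**Last checks:**
- **Height:** In the scene view the post's top matched the fitted post's to about 1 pixel, roughly 2–3 mm. The depth at the hard stop agrees with this.
- **Short post:** It still stands in the holder where it was.
- **Bystanders:** The tin and discs look unmoved, but I judged that by eye.
- **Gripper:** It was clear of everything, with only sensor noise on the force reading.

No check failed. The only disagreement was an early one: the two cameras placed the long post about 4 mm apart, which did not affect the grasp.

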